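# Lift a nest plate off its locating pins

### The job

Two nest plates sit on the locating pins of their fixtures. Take the one with the red grip bar, lift it straight up off its pins, keeping it level so that it does not cock and jam, and lay it down gently, flat and grip bar up, in the middle of the black rubber mat. Let go of it there and leave the blue one seated where it is.

Things in the scene. Friction and masses are not known exactly. Their poses are not given: they have to be found in the camera images.
- red_plate: Nest plate to move: aluminium, 80 (x) x 110 (y) x 8 mm, 0.3 kg, 12 mm pin holes at y = -42 and +42 mm. Red grip bar centred on top, along y: 14 mm wide (x), 66 mm long, 22 to 44 mm above the underside, on two standoffs. Grip it across the 14 mm at its middle, TCP 34 mm above the underside. Origin: centre of underside, z up. Starts seated on red_fixture, origins in line, axes parallel.
- red_fixture: Fixed dark steel base under the red plate, 90 (x) x 130 (y) x 12 mm. Two steel pins 10 mm thick at y = -42 and +42 mm stand 24 mm above its top (straight for 12 mm, then tapered), tips 36 mm above its underside. Origin: centre of underside, z up. The plate's underside starts 12 mm above this origin and is clear of the pins above 36 mm.
- mat: Black rubber mat, fixed on the plywood board that covers the trolley and carries everything (board top 134 mm above z = 0), 130 (x) x 150 (y) x 5 mm. Origin: centre of the underside; its top is 5 mm higher.
- blue_plate: A second nest plate like the red one but with a blue grip bar, seated on a fixture of its own like red_fixture. Bystander: leave it seated. Origin: centre of the underside; axes as for the red plate.

How it is judged:
By the outcome, as a careful person would: the job done as asked, in the order asked, and still so for the second after the job is handed in, with the robot touching nothing.
It also fails if it takes over 38 s, if anything falls off the work surface, if the arm or the gripper's body presses on something with over 40 N, if the wrist force passes 120 N, or if a joint passes its speed limit or range.

### The arm

A 6-joint arm with a two-finger parallel gripper is mounted at the origin on a cart in front of the work surface, level with it; the furniture and walls round the work are solid. World frame = base frame: x ahead of the robot, y to its left, z up, the work surface at z = 0. Lengths are in m, angles in rad, forces in N, time in s.
With the tool pointing down it reaches from about 0.35 to 0.925 m from the base axis. Payload 6.4 kg.
Tool frame: the origin (TCP) lies between the finger pads, 19 mm behind the fingertips; this is the grasp point; z points along the fingers, y is the line along which they close (so a half turn about z gives the same grasp; the last joint's range is limited). The gripper opens to 94 mm and grips with 3 to 60 N. Pads are 16 mm wide; open, the fingers measure 119 mm over their backs; the gripper's body (75 mm by 177 mm) begins 78 mm behind the grasp point.
Start: joints at [0.935, 0.245, 1.558, -0, 1.339, -0.174], TCP at [0.29, 0.582, 0.224] pointing down, gripper open.
Joint ranges: [-3.13, 3.13], [-1.02, 2.26], [0.13, 2.54], [-0.95, 4.09], [0.21, 2.88], [-2.74, 2.74]. Speed limits (rad/s): [2.57, 2.57, 3.14, 3.14, 3.14, 3.14].

### API

Orientations are given as a rotation vector (axis times angle).
In Python, from cell import state, capture, camera_model, hand_in, recognise, regions_of gives the robot as it stands.
- The arm moves only by the tool apply_moves, never from a script. Its argument "motion" is a list of rows, each a list of 6 numbers: the shift along the tool's x, y, z normalised to -1 to 1, where 1 is 0.15 m, then the turn, a rotation vector about the tool's x, y, z normalised to -1 to 1, where 1 is pi rad. In form: [[dx, dy, dz, rx, ry, rz], ...]. A call has 1 to 5 rows; each row is the pose to reach, as a shift and turn from the pose commanded when the call began, along the tool's axes at that moment, turning the shorter way round; what a row does not reach only later rows make up. A row lasts 1/12 s, in which the tool goes at most 41.7 mm and 7.16 degrees, less where a joint would pass 70% of its speed; a pose out of reach is approached as far as the arm can. A call with a number of a shift or a turn outside -1 to 1 is refused whole. A call with a gripper value outside its range is refused whole. "grip" is the closure, from -1 (fully open) to 1 (shut), set as the call begins (left out, the last holds). The fingers move at their own pace and stop on an object; the grip force is fixed at half the most. Time passes only in rows, so rows that repeat a pose let the fingers close. It gives the time, the measured TCP pose, the force, the opening and the grip force at its end, in the units of the state.
- state(): the state, without advancing time (a new reading comes with each control period).
- capture(name): name is "scene" or "top" or "wrist"; returns the picture (480x640x3 uint8, blue, green, red); there is no depth.
- camera_model(name): a dict with "intrinsics" (3x3 intrinsics, pixels), "R" (3x3) and "t" (3): a world point X has camera coordinates R X + t. Camera axes: x right, y down, z forward; pixel columns grow to the right and rows downward; lengths in m; the calibration is good to about 2 mm. A picture is of the moment at which its call begins: read the wrist's pose just before it. camera_model takes no time and is no camera call; for the wrist camera it gives the pose at the moment of the call.
- hand_in(): hands the job in; it is judged then, once.
Trained networks look in the newest picture that a camera, given by its name, has taken for a name from the list of things; names that differ only in an ending like _2 or _b are one class to them, and where a whole thing is asked for, a point or a joint stands for the part that bears it (a point fixed in the world has none). Each returns a list of dicts, best first, with "conf" (0 to 1); they miss things now and then, are a little off and sometimes report something else, mostly with a low value. They report only what shows in the picture. A call takes as long as a camera call.
- recognise(camera, target): "at" ([x, y, z] in m, in world coordinates, good to about 4 mm: the middle of the surface that is visible of it).
- regions_of(camera, target): "mask" (480x640 bool, what is visible of it).
The state is a dict: "time_s": time; "joints": joint angles; "dq": joint speeds; "joint_efforts": joint torques, N m; "eef_pos": TCP position; "eef_rot": TCP orientation; "force": force on the tool from outside, world axes, zero at the start; "moment": the same for the moment, N m; "grip_width": opening from 0.0 (shut) to 1.0 (fully open); "gripper_force": force on a finger pad.
Only numpy, scipy, OpenCV 4.12 (cv2) and the standard library are available. Lean on these libraries where they do the work, as an engineer would, in place of code of your own. Each camera call takes 0.05 s, during which the arm holds its last target. There are 200 camera calls.

## Working session

There is one attempt and no reset: what is moved stays moved. The work goes in short steps, Python scripts to look and compute and a tool call to move; the robot and the scene stay as the last step left them, time stands still between calls to the robot, and variables do not carry over. Pictures are saved under pics/ and viewed, at most 10 in all, crops included, and the job is handed in when it is done.

Besides the shell and the picture viewer there is one more tool, called after "Call:" as name(argument=value, ...) on one line, values as JSON. apply_moves: Moves the arm, as the interface text tells. Its arguments: {"type":"object","properties":{"motion":{"type":"array","items":{"type":"array","items":{"type":"number"}}},"grip":{"type":"number"}},"required":["motion"]}

```bash
mkdir -p pics
python3 - <<'E'
from cell import *
import cv2,numpy as np
s=state();print(s)
for c in("scene","top"):
    cv2.imwrite(f"pics/{c}0.png",capture(c))
    for t in("red_plate","red_fixture","mat","blue_plate"):
        print(c,t,[(np.round(r["at"],3),round(r["conf"],2)) for r in recognise(c,t)][:3])
E
```

```text
{'time_s': 0.0, 'joints': array([ 9.34882510e-01,  2.45805269e-01,  1.55898119e+00, -3.01371239e-05,
        1.33872206e+00, -1.74105469e-01]), 'dq': array([-0.00156523, -0.00089494, -0.00130456,  0.00075796, -0.00016314,
        0.00160774]), 'joint_efforts': array([-2.65319366e-03, -4.15840995e+01, -3.14599478e+01,  6.83477148e-02,
        3.32593638e-02, -1.28057268e-04]), 'eef_pos': array([0.28928468, 0.58144942, 0.22316862]), 'eef_rot': array([-7.18800445e-01, -3.05750703e+00,  2.78346982e-03]), 'force': array([-0.22183171,  0.60956015, -0.52612463]), 'moment': array([-0.06980582, -0.02770728,  0.01785003]), 'gripper_force': 0.0, 'grip_width': 1.0008577114975283}
scene red_plate [(array([ 0.444, -0.216,  0.157]), 0.71)]
scene red_fixture [(array([ 0.437, -0.176,  0.144]), 0.83)]
scene mat [(array([ 0.633, -0.015,  0.143]), 0.81)]
scene blue_plate [(array([0.44 , 0.01 , 0.155]), 0.93)]
top red_plate [(array([ 0.454, -0.222,  0.155]), 0.72)]
top red_fixture [(array([ 0.455, -0.211,  0.141]), 0.77)]
top mat [(array([ 0.641, -0.024,  0.145]), 0.87)]
top blue_plate [(array([0.449, 0.005, 0.156]), 0.83)]
```

View pics/top0.png

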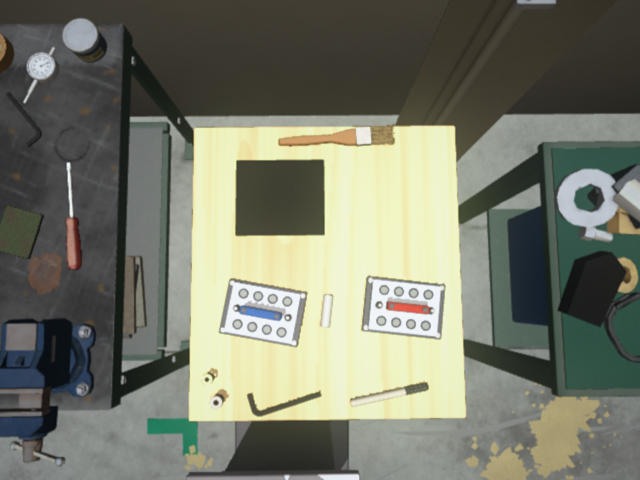

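View pics/scene0.png

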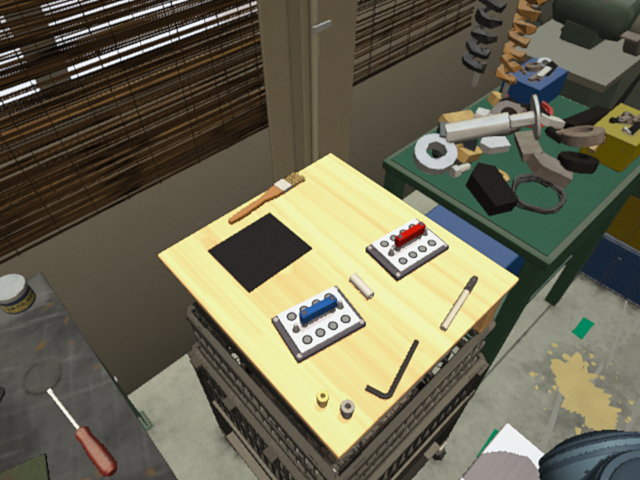

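```bash
cat > h.py <<'E'
from cell import *
import cv2,numpy as np
from scipy.spatial.transform import Rotation as Ro
def back(uv,z,cam):
    K,R,t=[np.array(cam[k]) for k in("intrinsics","R","t")]
    C=-R.T@t; d=(R.T@np.linalg.inv(K)@np.c_[uv,np.ones(len(uv))].T).T
    return C+d*((z-C[2])/d[:,2])[:,None]
def rect(mask,z,cam):
    n,l,st,_=cv2.connectedComponentsWithStats(mask.astype(np.uint8))
    m=(l==1+np.argmax(st[1:,4])); c=max(cv2.findContours(m.astype(np.uint8),0,1)[0],key=len)[:,0]
    P=back(c.astype(float),z,cam)[:,:2]
    r=cv2.minAreaRect((P*1000).astype(np.float32)); b=cv2.boxPoints(r)
    e=max(b[1]-b[0],b[2]-b[1],key=np.linalg.norm); a=np.degrees(np.arctan2(e[1],e[0]))%180
    ce=back(np.argwhere(m)[:,::-1].astype(float),z,cam).mean(0)
    return np.round(r[0],1),np.round(r[1],1),"long axis deg",round(a,1),"centroid",np.round(ce*1000,1)
def red(im):
    h=cv2.cvtColor(im,cv2.COLOR_BGR2HSV); return ((h[...,0]<8)|(h[...,0]>172))&(h[...,1]>150)&(h[...,2]>60)
def tool(p):
    s=state();return (Ro.from_rotvec(s["eef_rot"]).inv().apply(np.array(p)-s["eef_pos"]))/0.15
E
python3 - <<'E'
from h import *
for c in("top","scene"):
    im=cv2.imread(f"pics/{c}0.png");cam=camera_model(c)
    print(c,"campos",-np.array(cam["R"]).T@cam["t"])
    roi=np.zeros((480,640),bool)
    if c=="top": roi[270:345,355:450]=1
    else: roi[200:285,360:460]=1
    print("bar",rect(red(im)&roi,.19 ,cam))
    capture(c)
    for t,z in(("mat",.139),("red_plate",.154),("red_fixture",.146)):
        m=regions_of(c,t)
        if m: print(t,m[0]["conf"],m[0]["mask"].sum(),rect(m[0]["mask"],z,cam))
s=state();print(s["time_s"],Ro.from_rotvec(s["eef_rot"]).as_matrix().round(3))
E
```

```text
top campos [ 0.4651568  -0.08472881  1.02643214]
bar (array([ 454.4, -225.2]), array([46.6, 10. ]), 'long axis deg', np.float32(83.2), 'centroid', array([ 454.4, -225. ,  190. ]))
mat 0.7 6812 (array([639.4, -23.3]), array([150.5, 131.4]), 'long axis deg', np.float32(89.6), 'centroid', array([638.9, -22.7, 139. ]))
red_plate 0.97 3393 (array([ 454.3, -223.9]), array([112.8,  82.1]), 'long axis deg', np.float32(83.8), 'centroid', array([ 453.8, -224.5,  154. ]))
red_fixture 0.85 1011 (array([ 456.2, -211.2]), array([104.4,  90.7]), 'long axis deg', np.float32(83.8), 'centroid', array([ 455.2, -183.8,  146. ]))
scene campos [0.1417702  0.28090127 0.81046477]
bar (array([ 447.4, -218.4]), array([74.9, 22.3]), 'long axis deg', np.float32(82.8), 'centroid', array([ 446.7, -217.7,  190. ]))
mat 0.86 4190 (array([638.4, -22.8]), array([150.8, 132.6]), 'long axis deg', np.float32(89.9), 'centroid', array([636.1, -20.8, 139. ]))
red_plate 0.55 2125 (array([ 451.6, -226.9]), array([120.4,  86.3]), 'long axis deg', np.float32(82.5), 'centroid', array([ 450.5, -224.2,  154. ]))
red_fixture 0.92 819 (array([ 425.7, -201.8]), array([155. ,  82.5]), 'long axis deg', np.float32(49.4), 'centroid', array([ 434.7, -189.5,  146. ]))
0.9 [[-0.895  0.446 -0.   ]
 [ 0.446  0.895  0.   ]
 [ 0.     0.    -1.   ]]
```

Call:
apply_moves(motion=[[-0.2, -0.1, -0.06, 0, 0, 0.039], [-0.4, -0.2, -0.12, 0, 0, 0.078], [-0.6, -0.3, -0.18, 0, 0, 0.117], [-0.8, -0.4, -0.24, 0, 0, 0.156], [-0.98, -0.48, -0.27, 0, 0, 0.194]], grip=-1)

```text
time_s: 1.32
eef_pos: [0.3903, 0.4507, 0.2662]
eef_rot: [1.611, 2.696, 0.003]
force: [0.5, 0.5, 0.1]
grip_width: 1.004
gripper_force: 0.0
```

```bash
python3 -c "
from h import *
s=state();print(s['time_s'],s['eef_pos'],Ro.from_rotvec(s['eef_rot']).as_matrix().round(3),tool([.4543,-.224,.26]))"
```

```text
1.3167 [0.39028049 0.45073358 0.26624466] [[-0.474  0.881  0.002]
 [ 0.881  0.474  0.001]
 [ 0.     0.002 -1.   ]] [-4.16379371 -1.75479855  0.03756068]
```

Call:
apply_moves(motion=[[-0.2, -0.08, 0, 0, 0, 0.038], [-0.4, -0.17, 0, 0, 0, 0.077], [-0.6, -0.25, 0, 0, 0, 0.115], [-0.8, -0.34, 0, 0, 0, 0.154], [-1, -0.42, 0, 0, 0, 0.193]])

```text
time_s: 1.73
eef_pos: [0.4055, 0.2886, 0.2648]
eef_rot: [2.343, 2.093, 0.0]
force: [0.3, -0.8, 0.0]
grip_width: 1.001
gripper_force: 0.0
```

```bash
python3 -c "
from h import *
s=state();print(s['time_s'],s['eef_pos'],Ro.from_rotvec(s['eef_rot']).as_matrix().round(3),tool([.4543,-.224,.26]))"
```

```text
1.7333 [0.405479   0.28863916 0.26482895] [[ 0.112  0.994  0.   ]
 [ 0.994 -0.112  0.   ]
 [ 0.     0.    -1.   ]] [-3.35944485  0.70712525  0.03201449]
```

Call:
apply_moves(motion=[[-0.2, 0.04, 0, 0, 0, 0], [-0.4, 0.08, 0, 0, 0, 0], [-0.6, 0.13, 0, 0, 0, 0], [-0.8, 0.17, 0, 0, 0, 0], [-1, 0.21, 0, 0, 0, 0]])

```text
time_s: 2.15
eef_pos: [0.4209, 0.1362, 0.265]
eef_rot: [2.336, 2.1, 0.001]
force: [-0.9, -0.1, -0.1]
grip_width: 0.995
gripper_force: 0.0
```

Call:
apply_moves(motion=[[-0.2, 0.04, 0, 0, 0, 0], [-0.4, 0.08, 0, 0, 0, 0], [-0.6, 0.13, 0, 0, 0, 0], [-0.8, 0.17, 0, 0, 0, 0], [-1, 0.21, 0, 0, 0, 0]])

```text
time_s: 2.57
eef_pos: [0.4363, -0.0164, 0.2651]
eef_rot: [2.336, 2.099, 0.001]
force: [-0.5, -0.3, -0.0]
grip_width: 0.999
gripper_force: 0.0
```

Call:
apply_moves(motion=[[-0.2, 0.04, 0, 0, 0, 0], [-0.4, 0.08, 0, 0, 0, 0], [-0.6, 0.13, 0, 0, 0, 0], [-0.8, 0.17, 0, 0, 0, 0], [-1, 0.21, 0, 0, 0, 0]])

```text
time_s: 2.98
eef_pos: [0.4516, -0.169, 0.265]
eef_rot: [2.337, 2.099, 0.0]
force: [0.4, 0.3, 0.3]
grip_width: 0.998
gripper_force: 0.0
```

Run:
```python
from h import *
cam=camera_model("wrist");im=capture("wrist");cv2.imwrite("pics/w1.png",im)
m=regions_of("wrist","red_plate")
if m: print(m[0]["conf"],rect(m[0]["mask"],.154,cam))
print(rect(red(im),.19,cam))
s=state();print(s['time_s'],s['eef_pos'],Ro.from_rotvec(s['eef_rot']).as_matrix().round(3),tool([.4543,-.224,.18]), -cam["R"].T@cam["t"])
```

```text
0.86 (array([ 455. , -217.6]), array([95.3, 81.1]), 'long axis deg', np.float32(82.9), 'centroid', array([ 455.1, -216.2,  154. ]))
(array([ 454.6, -218.5]), array([48. , 12.4]), 'long axis deg', np.float32(82.4), 'centroid', array([ 454.3, -220.2,  190. ]))
3.0833 [ 0.45166258 -0.17062563  0.26487769] [[ 0.111  0.994 -0.   ]
 [ 0.994 -0.111 -0.001]
 [-0.001  0.    -1.   ]] [-0.35121761  0.05700588  0.56613403] [ 0.45870856 -0.09960242  0.4251923 ]
```

View pics/w1.png

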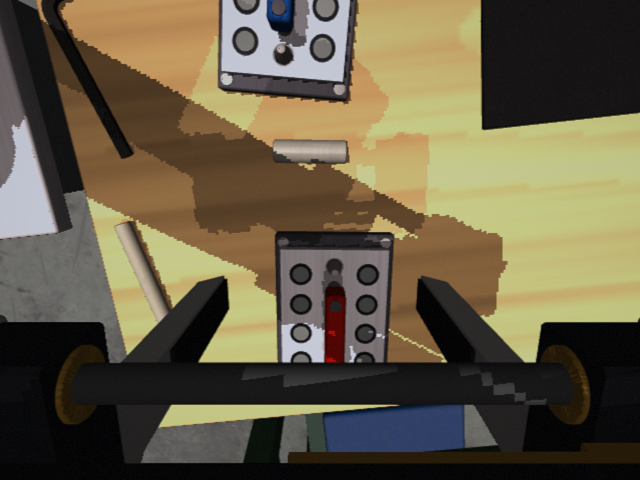

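Call:
apply_moves(motion=[[-0.18, 0.03, 0.05, 0, 0, 0], [-0.355, 0.058, 0.1, 0, 0, 0], [-0.355, 0.058, 0.2, 0, 0, 0], [-0.355, 0.058, 0.3, 0, 0, 0], [-0.355, 0.058, 0.3, 0, 0, 0]])

```text
time_s: 3.5
eef_pos: [0.4532, -0.2198, 0.2167]
eef_rot: [-2.333, -2.096, 0.001]
force: [-0.4, 0.5, -1.2]
grip_width: 1.0
gripper_force: 0.0
```

Run:
```python
from h import *
s=state();print(s['time_s'],s['eef_pos'],Ro.from_rotvec(s['eef_rot']).as_matrix().round(4),tool([.4545,-.2245,.18]))
```

```text
3.5 [ 0.45319528 -0.21975557  0.21665809] [[ 0.1068  0.9943 -0.0045]
 [ 0.9943 -0.1068  0.0039]
 [ 0.0034 -0.0049 -1.    ]] [-0.03133867  0.01321314  0.2442223 ]
```

Call:
apply_moves(motion=[[0, 0, 0.06, 0, 0, 0], [0, 0, 0.12, 0, 0, 0], [0, 0, 0.18, 0, 0, 0], [0, 0, 0.2, 0, 0, 0], [0, 0, 0.2, 0, 0, 0]])

```text
time_s: 3.92
eef_pos: [0.4542, -0.2206, 0.1887]
eef_rot: [-2.335, -2.099, 0.0]
force: [0.2, 0.0, 1.2]
grip_width: 1.002
gripper_force: 0.0
```

Run:
```python
from h import *
for i in range(3):
    capture("wrist") 
    s=state();print(s['time_s'],s['eef_pos'],s['force'],Ro.from_rotvec(s['eef_rot']).as_matrix().round(4)[:,2],tool([.4545,-.2245,.18]),s['joints'])
```

```text
3.9667 [ 0.45455957 -0.22098259  0.18944319] [-0.57304174 -0.01543507  0.21162572] [-5.e-04  4.e-04 -1.e+00] [-0.02338293  0.00213336  0.06294443] [-6.77184714e-01 -6.24098648e-02  1.95328273e+00  2.88018089e-05
  1.25139056e+00 -5.70650779e-01]
4.0167 [ 0.45480457 -0.22123412  0.18996092] [ 0.37144695  0.02901053 -0.4104956 ] [ 2.e-04 -2.e-04 -1.e+00] [-0.02185544  0.00028131  0.06640937] [-6.77263351e-01 -6.27818857e-02  1.95263868e+00  1.37359249e-05
  1.25144913e+00 -5.70659746e-01]
4.0667 [ 0.45494005 -0.22140272  0.19025446] [0.25605942 0.42627727 0.43266056] [ 7.e-04 -6.e-04 -1.e+00] [-0.02081038 -0.00076776  0.06837264] [-6.77343604e-01 -6.29983734e-02  1.95227919e+00 -1.41048663e-05
  1.25143551e+00 -5.70632323e-01]
```

Call:
apply_moves(motion=[[-0.01, -0.001, 0.03, 0, 0, 0], [-0.02, -0.001, 0.06, 0, 0, 0], [-0.02, -0.001, 0.068, 0, 0, 0], [-0.02, -0.001, 0.068, 0, 0, 0], [-0.02, -0.001, 0.068, 0, 0, 0]])

```text
time_s: 4.48
eef_pos: [0.4541, -0.2242, 0.1794]
eef_rot: [-2.337, -2.099, 0.0]
force: [0.7, 0.3, -0.2]
grip_width: 0.999
gripper_force: 0.0
```

Run:
```python
from h import *
cam=camera_model("wrist");im=capture("wrist");cv2.imwrite("pics/w2.png",im)
print(rect(red(im),.19,cam))
for i in range(3):
    s=state();print(s['time_s'],s['eef_pos'],s['force'],Ro.from_rotvec(s['eef_rot']).as_matrix().round(4)[:,2],tool([.4545,-.2245,.18]))
    capture("wrist")
```

```text
(array([ 454.8, -223.4]), array([42.5, 11.3]), 'long axis deg', np.float32(83.4), 'centroid', array([ 454.1, -224.3,  190. ]))
4.5333 [ 0.45419772 -0.22427198  0.17956537] [-0.01285615  0.62786381  0.05077077] [-0. -0. -1.] [-0.00129653  0.00216585 -0.00289755]
4.5833 [ 0.45425236 -0.22429345  0.17967629] [-0.3539428  -0.56606129  0.1990519 ] [ 2.e-04 -1.e-04 -1.e+00] [-0.00119348  0.00178871 -0.00215761]
4.6333 [ 0.45426629 -0.22430299  0.17973407] [ 0.52647591  0.08615663 -0.48050127] [ 3.e-04 -2.e-04 -1.e+00] [-0.00114021  0.0016897  -0.00177218]
```

View pics/w2.png

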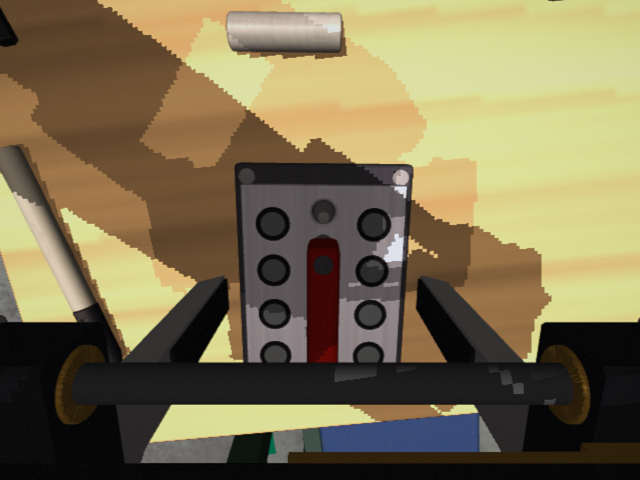

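The red bar (col 308–340, row 240 down) lies parallel to the fingers' travel direction's normal and midway between the fingers (228 and 418). Close.

Call:
apply_moves(motion=[[0, 0, 0, 0, 0, 0], [0, 0, 0, 0, 0, 0], [0, 0, 0, 0, 0, 0], [0, 0, 0, 0, 0, 0], [0, 0, 0, 0, 0, 0]], grip=1)

```text
time_s: 5.1
eef_pos: [0.4542, -0.2242, 0.1796]
eef_rot: [2.337, 2.1, -0.0]
force: [-0.2, -0.0, 0.1]
grip_width: 0.681
gripper_force: 0.0
```

Call:
apply_moves(motion=[[0, 0, 0, 0, 0, 0], [0, 0, 0, 0, 0, 0], [0, 0, 0, 0, 0, 0], [0, 0, 0, 0, 0, 0], [0, 0, 0, 0, 0, 0]])

```text
time_s: 5.52
eef_pos: [0.4542, -0.2242, 0.1796]
eef_rot: [2.337, 2.1, 0.0]
force: [-0.1, 0.2, -1.0]
grip_width: 0.33
gripper_force: 0.0
```

```bash
python3 -c "
from h import *
s=state();print(s)"
```

```text
{'time_s': 5.5167, 'joints': array([-6.82754595e-01, -4.85276367e-02,  1.95911921e+00, -4.84167872e-08,
        1.23098163e+00, -5.75958179e-01]), 'dq': array([-0.00216884, -0.00013757, -0.00131716, -0.00050589, -0.00098967,
       -0.00033268]), 'joint_efforts': array([-1.84187105e-03, -2.80383557e+01, -3.00491917e+01,  5.02834038e-02,
        5.41827735e-02,  1.03948116e-04]), 'eef_pos': array([ 0.45419416, -0.22422974,  0.17957826]), 'eef_rot': array([2.33682546e+00, 2.09969769e+00, 4.67796038e-06]), 'force': array([-0.06581731,  0.22285965, -0.9532578 ]), 'moment': array([-0.09751989,  0.08120023,  0.01280084]), 'gripper_force': 0.0, 'grip_width': 0.330270265150652}
```

Call:
apply_moves(motion=[[0, 0, 0, 0, 0, 0], [0, 0, 0, 0, 0, 0], [0, 0, 0, 0, 0, 0], [0, 0, 0, 0, 0, 0], [0, 0, 0, 0, 0, 0]])

```text
time_s: 5.93
eef_pos: [0.4542, -0.2242, 0.1796]
eef_rot: [-2.337, -2.1, 0.0]
force: [-1.3, 0.2, 0.7]
grip_width: 0.143
gripper_force: 30.0
```

```bash
python3 -c "
from h import *
s=state();print(s['force'],s['moment'],s['eef_pos'],s['grip_width'],s['gripper_force'])"
```

```text
[-1.33146851  0.15724055  0.7238211 ] [-0.11326633  0.08585798 -0.0119212 ] [ 0.45417707 -0.22422085  0.17955246] 0.14299597775525988 29.988369941711426
```

Call:
apply_moves(motion=[[0, 0, -0.02, 0, 0, 0], [0, 0, -0.04, 0, 0, 0], [0, 0, -0.06, 0, 0, 0], [0, 0, -0.08, 0, 0, 0], [0, 0, -0.1, 0, 0, 0]])

```text
time_s: 6.35
eef_pos: [0.4541, -0.2242, 0.1948]
eef_rot: [-2.337, -2.1, 0.0]
force: [0.3, -1.0, -3.3]
grip_width: 0.147
gripper_force: 30.0
```

```bash
python3 -c "
from h import *
s=state();print(s['force'],s['moment'],s['eef_pos'],s['eef_rot'],s['grip_width'],s['gripper_force'])"
```

```text
[ 0.33539681 -0.96221542 -3.34503359] [-0.07459098  0.11686782  0.01873971] [ 0.45413269 -0.22416144  0.19478394] [-2.33668583e+00 -2.09961078e+00  1.72164921e-05] 0.14655091429021416 29.987897872924805
```

Force equals the plate's weight with no jamming. Continue straight up.

Call:
apply_moves(motion=[[0, 0, -0.03, 0, 0, 0], [0, 0, -0.07, 0, 0, 0], [0, 0, -0.12, 0, 0, 0], [0, 0, -0.17, 0, 0, 0], [0, 0, -0.22, 0, 0, 0]])

```text
time_s: 6.77
eef_pos: [0.4543, -0.2243, 0.2287]
eef_rot: [2.336, 2.099, 0.0]
force: [0.9, 0.4, -3.4]
grip_width: 0.147
gripper_force: 30.0
```

Call:
apply_moves(motion=[[0, 0, -0.05, 0, 0, 0], [0, 0, -0.1, 0, 0, 0], [0, 0, -0.15, 0, 0, 0], [0, 0, -0.2, 0, 0, 0], [0, 0, -0.2, 0, 0, 0]])

```text
time_s: 7.18
eef_pos: [0.4549, -0.2248, 0.2597]
eef_rot: [2.334, 2.097, 0.001]
force: [0.4, -1.0, -2.5]
grip_width: 0.146
gripper_force: 30.0
```

Run:
```python
from h import *
cv2.imwrite("pics/s3.png",capture("scene"))
cam=camera_model("wrist");im=capture("wrist")
s=state();print(s['time_s'],s['force'],s['moment'],s['eef_pos'],s['grip_width'],s['gripper_force'],Ro.from_rotvec(s['eef_rot']).as_matrix().round(4))
print(tool([.6390,-.023,.25]))
```

```text
7.2833 [-0.32193689  0.83787838 -2.58747476] [-0.03308302  0.06161727  0.03715571] [ 0.4542934  -0.22432056  0.2578852 ] 0.14546839130925712 29.987897872924805 [[ 1.066e-01  9.943e-01  5.000e-04]
 [ 9.943e-01 -1.066e-01 -4.000e-04]
 [-3.000e-04  5.000e-04 -1.000e+00]]
[1.46576845 1.08126675 0.05263485]
```

View pics/s3.png

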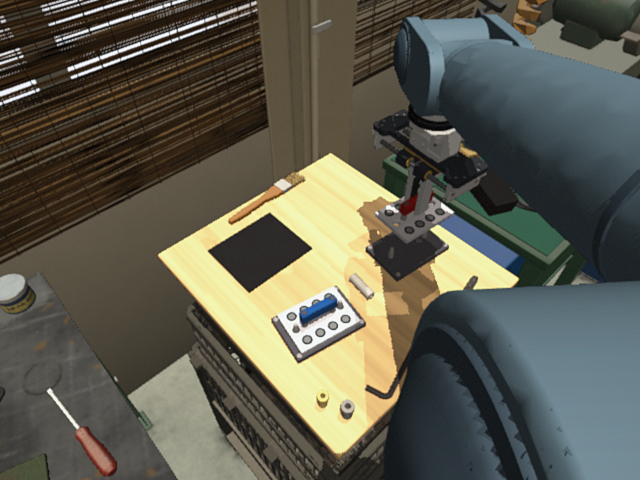

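Call:
apply_moves(motion=[[0.08, 0.06, 0, 0, 0, 0], [0.22, 0.16, 0, 0, 0, -0.008], [0.38, 0.28, 0, 0, 0, -0.017], [0.54, 0.4, 0, 0, 0, -0.026], [0.7, 0.52, 0, 0, 0, -0.034]])

```text
time_s: 7.7
eef_pos: [0.5434, -0.127, 0.2568]
eef_rot: [-2.22, -2.222, 0.001]
force: [0.1, -0.5, -3.1]
grip_width: 0.146
gripper_force: 30.0
```

Run:
```python
from h import *
s=state();print(s['time_s'],s['force'],s['eef_pos'],s['grip_width'],Ro.from_rotvec(s['eef_rot']).as_matrix().round(4))
print(tool([.6390,-.023,.25]))
```

```text
7.7 [ 0.10976835 -0.53386338 -3.08102238] [ 0.54335118 -0.12697348  0.25675773] 0.1462225505799182 [[-9.0e-04  1.0e+00 -1.2e-03]
 [ 1.0e+00  9.0e-04  5.0e-04]
 [ 5.0e-04 -1.2e-03 -1.0e+00]]
[0.69254721 0.63834821 0.04465806]
```

Call:
apply_moves(motion=[[0.18, 0.16, 0, 0, 0, 0], [0.36, 0.32, 0.0, 0, 0, 0], [0.52, 0.48, 0.0, 0, 0, 0], [0.64, 0.59, 0.0, 0, 0, 0], [0.69, 0.635, 0.0, 0, 0, 0]])

```text
time_s: 8.12
eef_pos: [0.6393, -0.022, 0.2563]
eef_rot: [-2.217, -2.223, 0.0]
force: [-0.4, 0.3, -2.9]
grip_width: 0.145
gripper_force: 30.0
```

Call:
apply_moves(motion=[[0, 0, 0.03, 0, 0, 0], [0, 0, 0.08, 0, 0, 0], [0, 0, 0.13, 0, 0, 0], [0, 0, 0.18, 0, 0, 0], [0, 0, 0.2, 0, 0, 0]])

```text
time_s: 8.53
eef_pos: [0.6367, -0.0255, 0.2253]
eef_rot: [-2.221, -2.218, 0.003]
force: [-0.3, -0.5, -3.5]
grip_width: 0.146
gripper_force: 30.0
```

Run:
```python
from h import *
for i in range(3):
    cam=camera_model("wrist");im=capture("wrist")
s=state();print(s['time_s'],s['force'],s['eef_pos'],s['grip_width'],Ro.from_rotvec(s['eef_rot']).as_matrix().round(4))
print(tool([.6390,-.023,.173]))
m=regions_of("wrist","red_plate")
if m: print(rect(m[0]["mask"],s['eef_pos'][2]-.026,cam))
cv2.imwrite("pics/w4.png",im)
```

```text
8.6833 [ 0.46146146  0.09921133 -2.43934214] [ 0.63768899 -0.02517721  0.22708882] 0.14795988186334685 [[ 8.e-04  1.e+00 -9.e-04]
 [ 1.e+00 -8.e-04  1.e-04]
 [ 1.e-04 -9.e-04 -1.e+00]]
[0.01447433 0.00903485 0.36058646]
(array([637. , -19.8]), array([96. , 80.7]), 'long axis deg', np.float32(89.6), 'centroid', array([637. ,  -6.8, 201.1]))
```

View pics/w4.png

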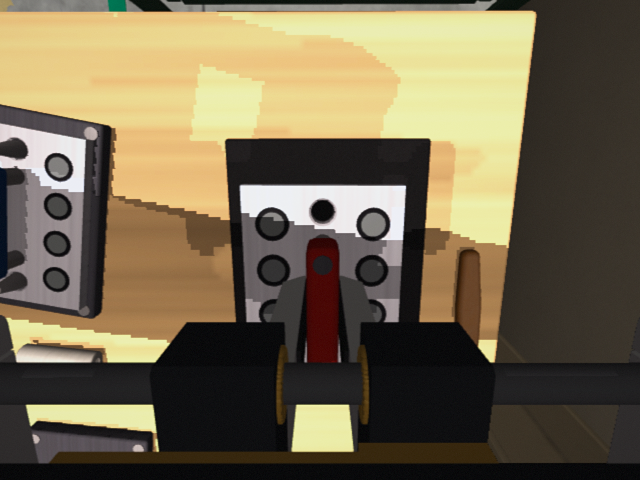

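Call:
apply_moves(motion=[[0.007, 0.004, 0.05, 0, 0, 0], [0.014, 0.008, 0.12, 0, 0, 0], [0.014, 0.008, 0.19, 0, 0, 0], [0.014, 0.008, 0.25, 0, 0, 0], [0.014, 0.008, 0.27, 0, 0, 0]])

```text
time_s: 9.15
eef_pos: [0.638, -0.0222, 0.184]
eef_rot: [-2.219, -2.219, 0.004]
force: [0.0, 0.1, -4.0]
grip_width: 0.143
gripper_force: 30.0
```

Run:
```python
from h import *
for i in range(4): capture("wrist")
s=state();print(s['time_s'],s['force'],s['eef_pos'],s['grip_width'],Ro.from_rotvec(s['eef_rot']).as_matrix().round(4))
print(tool([.6390,-.023,.173]))
```

```text
9.35 [ 1.27300583 -1.46625939 -1.94286452] [ 0.63957576 -0.02256107  0.18719368] 0.14730556483294843 [[-0.e+00  1.e+00  3.e-04]
 [ 1.e+00  0.e+00 -1.e-04]
 [-1.e-04  3.e-04 -1.e+00]]
[-0.00292108 -0.00386718  0.09462349]
```

Call:
apply_moves(motion=[[0, 0, 0.02, 0, 0, 0], [0, 0, 0.04, 0, 0, 0], [0, 0, 0.055, 0, 0, 0], [0, 0, 0.068, 0, 0, 0], [0, 0, 0.075, 0, 0, 0]])

```text
time_s: 9.77
eef_pos: [0.6392, -0.0225, 0.1754]
eef_rot: [-2.221, -2.221, 0.0]
force: [0.2, 0.4, -2.5]
grip_width: 0.147
gripper_force: 30.0
```

Call:
apply_moves(motion=[[0, 0, 0.002, 0, 0, 0], [0, 0, 0.004, 0, 0, 0], [0, 0, 0.006, 0, 0, 0], [0, 0, 0.008, 0, 0, 0], [0, 0, 0.01, 0, 0, 0]])

```text
time_s: 10.18
eef_pos: [0.6395, -0.0226, 0.1744]
eef_rot: [2.221, 2.221, 0.0]
force: [0.0, -0.3, -3.2]
grip_width: 0.149
gripper_force: 30.0
```

Call:
apply_moves(motion=[[0, 0, 0.002, 0, 0, 0], [0, 0, 0.004, 0, 0, 0], [0, 0, 0.006, 0, 0, 0], [0, 0, 0.008, 0, 0, 0], [0, 0, 0.008, 0, 0, 0]])

```text
time_s: 10.6
eef_pos: [0.6394, -0.0225, 0.173]
eef_rot: [-2.221, -2.221, 0.0]
force: [-0.4, -0.4, -2.9]
grip_width: 0.148
gripper_force: 30.0
```

Run:
```python
from h import *
s=state();print(s['time_s'],s['force'],s['moment'],s['eef_pos'],Ro.from_rotvec(s['eef_rot']).as_matrix().round(4)[:,2],tool([.6390,-.023,.173]))
```

```text
10.6 [-0.40065901 -0.445758   -2.94402282] [-0.03152691  0.08663517  0.01271272] [ 0.63936355 -0.02253467  0.17302226] [-1.e-04 -0.e+00 -1.e+00] [-0.00310214 -0.00242372  0.00014859]
```

Call:
apply_moves(motion=[[0, 0, 0.001, 0, 0, 0], [0, 0, 0.002, 0, 0, 0], [0, 0, 0.003, 0, 0, 0], [0, 0, 0.004, 0, 0, 0], [0, 0, 0.005, 0, 0, 0]])

```text
time_s: 11.02
eef_pos: [0.6394, -0.0225, 0.1726]
eef_rot: [2.221, 2.221, -0.0]
force: [-0.8, 0.1, -1.7]
grip_width: 0.148
gripper_force: 30.0
```

Call:
apply_moves(motion=[[0, 0, 0.001, 0, 0, 0], [0, 0, 0.002, 0, 0, 0], [0, 0, 0.003, 0, 0, 0], [0, 0, 0.003, 0, 0, 0], [0, 0, 0.003, 0, 0, 0]])

```text
time_s: 11.43
eef_pos: [0.6394, -0.0225, 0.1726]
eef_rot: [2.221, 2.221, -0.0]
force: [-3.6, 0.3, 3.7]
grip_width: 0.147
gripper_force: 30.0
```

Call:
apply_moves(motion=[[0, 0, 0, 0, 0, 0], [0, 0, 0, 0, 0, 0], [0, 0, 0, 0, 0, 0], [0, 0, 0, 0, 0, 0], [0, 0, 0, 0, 0, 0]], grip=0.3)

```text
time_s: 11.85
eef_pos: [0.6395, -0.0226, 0.1718]
eef_rot: [2.221, 2.221, 0.0]
force: [0.5, 0.2, -1.3]
grip_width: 0.35
gripper_force: 0.0
```

Call:
apply_moves(motion=[[0, 0, 0, 0, 0, 0], [0, 0, 0, 0, 0, 0], [0, 0, -0.02, 0, 0, 0], [0, 0, -0.04, 0, 0, 0], [0, 0, -0.07, 0, 0, 0]])

```text
time_s: 12.27
eef_pos: [0.6393, -0.0225, 0.1825]
eef_rot: [-2.221, -2.221, 0.0]
force: [1.6, -1.1, -0.3]
grip_width: 0.35
gripper_force: 0.0
```

Call:
apply_moves(motion=[[0, 0, -0.08, 0, 0, 0], [0, 0, -0.2, 0, 0, 0], [0, 0, -0.35, 0, 0, 0], [0, 0, -0.5, 0, 0, 0], [0, 0, -0.65, 0, 0, 0]])

```text
time_s: 12.68
eef_pos: [0.6394, -0.0225, 0.2823]
eef_rot: [2.221, 2.221, 0.001]
force: [0.0, 0.1, 0.1]
grip_width: 0.353
gripper_force: 0.0
```

Call:
apply_moves(motion=[[-0.2, -0.1, 0, 0, 0, 0], [-0.4, -0.2, 0, 0, 0, 0], [-0.6, -0.3, 0, 0, 0, 0], [-0.8, -0.4, 0, 0, 0, 0], [-1, -0.5, 0, 0, 0, 0]])

```text
time_s: 13.1
eef_pos: [0.5637, -0.1738, 0.2814]
eef_rot: [2.22, 2.221, 0.001]
force: [0.2, -0.8, 0.6]
grip_width: 0.352
gripper_force: 0.0
```

Call:
apply_moves(motion=[[-0.1, -0.1, 0, 0, 0, 0], [-0.1, -0.1, 0, 0, 0, 0], [-0.1, -0.1, 0, 0, 0, 0], [-0.1, -0.1, 0, 0, 0, 0], [-0.1, -0.1, 0, 0, 0, 0]])

```text
time_s: 13.52
eef_pos: [0.55, -0.1866, 0.2804]
eef_rot: [2.22, 2.223, 0.001]
force: [-0.1, -0.5, 0.0]
grip_width: 0.35
gripper_force: 0.0
```

Run:
```python
from h import *
for c in("scene","top"):
    im=capture(c);cv2.imwrite(f"pics/{c}5.png",im);cam=camera_model(c)
    for t,z in(("red_plate",.147),("mat",.139),("blue_plate",.154)):
        m=regions_of(c,t)
        if m: print(c,t,m[0]["conf"],rect(m[0]["mask"],z,cam))
s=state();print(s['time_s'],s['eef_pos'],s['force'])
```

```text
scene red_plate 0.84 (array([636.3, -23.3]), array([114.2,  86.7]), 'long axis deg', np.float32(89.3), 'centroid', array([635.2, -21.3, 147. ]))
scene mat 0.86 (array([639.2, -23.1]), array([135.4, 150.7]), 'long axis deg', np.float32(90.2), 'centroid', array([630.1, -13.5, 139. ]))
scene blue_plate 0.74 (array([446. ,   4.9]), array([113.2,  85.3]), 'long axis deg', np.float32(78.9), 'centroid', array([444.7,   6.7, 154. ]))
top red_plate 0.9 (array([638.3, -22.8]), array([114.8,  84.6]), 'long axis deg', np.float32(89.6), 'centroid', array([637.8, -23.2, 147. ]))
top mat 0.87 (array([639.4, -22.6]), array([148.9, 128. ]), 'long axis deg', np.float32(89.6), 'centroid', array([637.3, -22.6, 139. ]))
top blue_plate 0.69 (array([448.1,   4.6]), array([110.6,  80.8]), 'long axis deg', np.float32(79.3), 'centroid', array([447.6,   4.8, 154. ]))
13.9167 [ 0.54952339 -0.18728468  0.2798509 ] [-0.69952844 -0.02000986 -0.66007181]
```

View pics/scene5.png

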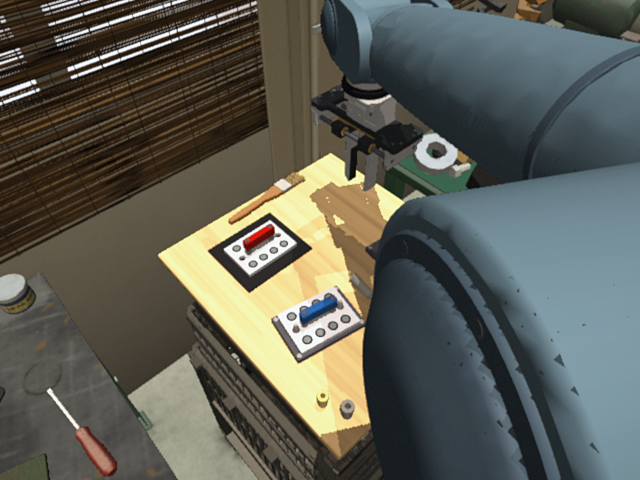

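The red plate (260,247) lies flat and centred on the mat, bar up. The blue plate (318,322) is still seated and the gripper is well clear.

```bash
python3 -c "
from cell import hand_in
print(hand_in())"
```

```text
the job is handed in; nothing more can be done
None
```

The red plate is off its pins and released flat, grip bar up, about 1 mm from the middle of the mat; the blue plate is still seated, and I handed the job in at about 14 s.

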